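Dress the end of a bearing cap and show it to the inspection camera

TASK

On the mat lies a main bearing cap with one long foot and one short foot (not the one with equal feet); its side faces are done and the end of its long foot comes next. Pick it up, turn it so that this end meets the middle of the sprung dressing stone squarely, and press lightly, so that the stone gives some 5 to 10 mm but is not driven to its stop, for a good second. Then hold the cap up to the inspection camera, the long-foot end square to the tilted lens, centred and 10 cm in front of it, arch downwards and not rolled sideways, and finish while still holding it there, leaving the other parts and the camera alone.

Things in the scene. Friction and masses are not known exactly. Their poses are not given: they have to be found in the camera images.
- cap: the wanted steel cap, about 0.5 kg, lying arch down along its x: hump x -22 to 22 mm, 42 mm high, with a half-round arch (radius 18 mm) through it below; feet 26 mm high, the long one x 22 to 58, the short one x -22 to -38; 28 mm wide (y), so gripped across y at the hump. Balance point x = 9. Origin under the hump's middle, z up; starts with x pointing roughly to the robot's right (-y)
- cap_end (a point): centre of the end face (28 wide x 26 high) of the cap's long foot, 58 mm along the cap's x and 13 mm above its underside
- dresser: fixed pedestal that carries the dressing stone; origin on the table below the stone's front face at rest; its x axis points horizontally from the stone's front into the pedestal (the pushing direction, away from the robot), z up. Base plate 130 x 100 mm, 12 mm thick, from x -30 to 100 mm; its uprights are 87 mm high at most
- stone: upright grey stone, front face 70 wide x 50 mm high, origin at the centre of the front face, 78 mm above the table (so it spans 53 to 103 mm); x axis as the dresser's. It slides back along x on a spring: it yields from 0.6 N, needs 3.6 N at 5 mm, 6.6 N at 10 mm, and meets a hard stop at 20 mm (12.6 N)
- lens: inspection camera's lens tube (38 mm diameter) with a 44 mm box behind, on a slim post; origin at the centre of the lens glass; its x axis points from the glass back into the camera, so the camera looks along -x, 20 degrees below level; y is level. Its height is 220 to 300 mm
- view_point (a point): the point on the camera's optical axis 100 mm in front of the glass, where the centre of the end face belongs
- camera_stand: the camera's fixed stand: base plate 110 mm square and a post 18 mm thick, 394 mm high, 50 mm behind the lens glass; origin on the table straight below the lens glass
- cap_other: bearing cap with two equal feet (26 mm each), otherwise like the wanted one: 96 mm long, 28 mm wide, 42 mm high; bystander; origin under the middle of its hump
- valve_a: engine valve standing on its head, 44 mm across, 112 mm tall, bystander; origin at its foot
- valve_b: engine valve standing on its head, 38 mm across, 108 mm tall, bystander; origin at its foot
- spring: valve spring standing upright, 32 mm across, 43 mm tall, bystander; origin at its foot
- race: bearing race lying flat, 42 mm across, 15 mm high, bystander; origin at its foot
- socket: wrench socket standing upright, 28 mm across, 38 mm tall, bystander; origin at its foot
- tin: tin can, 56 mm across, 85 mm tall, bystander; origin at its foot
- wrench: open-ended wrench lying flat, 150 mm long along its x axis, bystander
There are look-alikes about, which are no part of the job. What is shaped like the dresser but orange is not meant.

How it is judged:
By the outcome, as a careful person would: the job done as asked, in the order asked, and still so for the second after the job is handed in, while the arm keeps its last pose, push and grip.
It also fails if it takes over 51 s, if anything falls off the work surface, if the arm or the gripper's body presses on something with over 40 N, if the wrist force passes 120 N, or if a joint passes its speed limit or range.

ROBOT

A 7-joint arm with a two-finger parallel gripper is mounted at the origin on the work surface. World frame = base frame: x ahead of the robot, y to its left, z up, the work surface at z = 0. Lengths are in m, angles in rad, forces in N, time in s.
With the tool pointing down it reaches from about 0.425 to 0.925 m from the base axis. Payload 6.8 kg.
Tool frame: the origin (TCP) lies at the very end of the fingers, on their centre line; the grasp point (between the pads) lies 19 mm behind it (bot.grasp_offset is the distance from the TCP to the grasp point, in m); z points along the fingers, y is the direction in which the jaws open and shut (so a half turn about z gives the same grasp; the last joint's range is limited). The gripper opens to 85 mm and grips with 20 to 120 N. Pads are 22 mm wide; open, the fingers measure 114 mm over their backs; the gripper's body (76 mm by 85 mm) begins 54 mm behind the grasp point. The pads swing forward as they close: fully open they stand 13 mm farther back than shut.
Start: joints at [-1.394, 0.477, 0.022, 1.555, -0.011, 1.109, -0.083], TCP at [0.19, 0.648, 0.231] pointing down, gripper open.
Joint ranges: [-2.96, 2.96], [-0.34, 2.1], [-1.41, 1.46], [0.24, 2.44], [-1.37, 4.51], [0.17, 1.92], [-2.96, 2.96]. Speed limits (rad/s): [2.39, 2.39, 3.14, 3.14, 3.14, 3.14, 3.14].

INTERFACE

Orientations are given as a unit quaternion [w, x, y, z].
In Python, from station import monitor, cams, bot, finder gives the robot as it stands.
- The arm moves only by the tool jog_arm, never from a script. Its argument "plan" is a list of rows, each an object of numbers: "x", "y", "z": the shift along the tool's x, y, z as a fraction of full scale; "wx", "wy", "wz": the turn, a rotation vector about the tool's x, y, z as a fraction of full scale. A call has 1 to 12 rows; each row is the pose to reach, as a shift and turn from the pose measured when the call began, along the tool's axes at that moment, turning the shorter way round; what a row does not reach only later rows make up. Full scale, the value 1, is 20 cm for a shift and 180 degrees for a turn. A row lasts 1/12 s, in which the tool goes at most 41.7 mm and 7.16 degrees, less where a joint would pass 70% of its speed; a pose out of reach is approached as far as the arm can. A call with a number of a shift or a turn outside -1 to 1 is refused whole. A call with a gripper value outside its range is refused whole. "hand" is the opening, from -1 (shut) to 1 (fully open), set as the call begins (left out, the last holds). The fingers move at their own pace and stop on an object; "grip_force" is the grip in N (left out, the last holds). Time passes only in rows, so rows that repeat a pose let the fingers close. It gives the time, the measured TCP pose, the force and the opening at its end, in the units of the state.
- monitor.get_obs(): the state, without advancing time (a new reading comes with each control period).
- cams.read_camera(name): name is "side" or "top" or "wrist"; returns the picture (480x640x3 uint8, red, green, blue); there is no depth.
- cams.get_calibration(name): a dict with "fx", "fy", "cx", "cy" (pixels), "extrinsics" (4x4, takes a point from world to camera coordinates). Camera axes: x right, y down, z forward; pixel columns grow to the right and rows downward; lengths in m; the calibration is good to about 2 mm. A picture is of the moment at which its call begins: read the wrist's pose just before it. get_calibration takes no time and is no camera call; for the wrist camera it gives the pose at the moment of the call.
- bot.hand_in(): hands the job in, once; it reports no verdict.
Trained networks look in the newest picture that a camera, given by its name, has taken for a name from the list of things; names that differ only in an ending like _2 or _b are one class to them, and where a whole thing is asked for, a point or a joint stands for the part that bears it (a point fixed in the world has none). Each returns a list of dicts, best first, with "confidence" (0 to 1); they miss things now and then, are a little off and sometimes report something else, mostly with a low value. They report only what shows in the picture. A call takes as long as a camera call. They do not tell look-alikes from the thing itself.
- finder.find_in(camera, target): "bbox" ([left, top, width, height] in pixels, round what is visible of it).
- finder.place_of(camera, target): "location" ([column, row] in pixels: a listed point, or the origin of a listed thing).
The state is a dict: "t": time; "q": joint angles; "joint_vel": joint speeds; "joint_torque": joint torques, N m; "eef_pos": TCP position; "tool_rot": TCP orientation; "contact_force": force on the tool from outside, world axes, zero at the start; "torque": the same for the moment, N m; "gripper_width": opening from 0.0 (shut) to 1.0 (fully open).
Only numpy, scipy, OpenCV 4.12 (cv2) and the standard library are available. Lean on these libraries where they do the work, as an engineer would, in place of code of your own. Each camera call takes 0.05 s, during which the arm holds its last target. There are 200 camera calls.

## Working session

There is one attempt and no reset: what is moved stays moved. The work goes in short steps, Python scripts to look and compute and a tool call to move; the robot and the scene stay as the last step left them, time stands still between calls to the robot, and variables do not carry over. Pictures are saved under pics/ and viewed, about 8 in all and at most 12, crops included, and the job is handed in when it is done.

Besides the shell and the picture viewer there is one more tool, called after "Request:" by a JSON object that holds its "op" and its "data". jog_arm: Moves the arm, as the interface text tells. Shift numbers are shares of 20 cm and turn numbers shares of 180 degrees, none past 1 either way. Its arguments: {"type":"object","properties":{"plan":{"type":"array","items":{"type":"object","properties":{"x":{"type":"number","minimum":-1,"maximum":1},"y":{"type":"number","minimum":-1,"maximum":1},"z":{"type":"number","minimum":-1,"maximum":1},"wx":{"type":"number","minimum":-1,"maximum":1},"wy":{"type":"number","minimum":-1,"maximum":1},"wz":{"type":"number","minimum":-1,"maximum":1}}}},"hand":{"type":"number"},"grip_force":{"type":"number"}},"required":["plan"]}

```bash
ls; mkdir -p pics; cat > h.py <<'E'
import numpy as np, cv2
from station import monitor, cams, bot, finder
from scipy.spatial.transform import Rotation as R
def save(n,f):
    im=cams.read_camera(n); cv2.imwrite(f,im[:,:,::-1]); return im
def ray(n,px,c=None):
    c=c or cams.get_calibration(n); E=np.array(c["extrinsics"]); Rm,t=E[:3,:3],E[:3,3]
    d=Rm.T@np.array([(px[0]-c["cx"])/c["fx"],(px[1]-c["cy"])/c["fy"],1.]); return -Rm.T@t,d/np.linalg.norm(d)
def onz(n,px,z,c=None):
    o,d=ray(n,px,c); return o+d*(z-o[2])/d[2]
def proj(n,p,c=None):
    c=c or cams.get_calibration(n); q=np.array(c["extrinsics"])@np.r_[p,1]; return np.array([c["fx"]*q[0]/q[2]+c["cx"],c["fy"]*q[1]/q[2]+c["cy"]])
def tri(obs):
    A=np.zeros((3,3));b=np.zeros(3)
    for n,px in obs:
        o,d=ray(n,px);P=np.eye(3)-np.outer(d,d);A+=P;b+=P@o
    x=np.linalg.solve(A,b); return x,[proj(n,x)-px for n,px in obs]
E
python3 - <<'E'
from h import *
np.set_printoptions(precision=4,suppress=True)
for n in("top","side"):
    save(n,f"pics/{n}0.png"); c=cams.get_calibration(n); print(n,c["fx"],ray(n,(320,240)))
    for t in("cap","cap_end","dresser","stone","lens","view_point","camera_stand","cap_other"):
        print(t,[(np.round(r["location"],1),round(r["confidence"],2)) for r in finder.place_of(n,t)])
E
```

```text
pics
top 533.7059613989451 (array([ 0.3443, -0.0336,  1.3012]), array([ 0.1646,  0.0102, -0.9863]))
cap [(array([256.9, 279.9]), 0.71), (array([280.1, 276.7]), 0.5)]
cap_end [(array([280. , 274.2]), 0.94)]
dresser [(array([243.8, 360.3]), 0.95), (array([271.1, 207.1]), 0.93), (array([407.1, 266.9]), 0.68)]
stone [(array([239.8, 364.4]), 0.96), (array([270.5, 194.8]), 0.93), (array([411.7, 260. ]), 0.57), (array([465.8, 210.8]), 0.16)]
lens [(array([505.1, 180. ]), 0.67)]
view_point []
camera_stand [(array([468.6, 212.2]), 0.69)]
cap_other [(array([339.5, 277.6]), 0.87)]
side 484.20490967715114 (array([0.1584, 0.5339, 0.8349]), array([ 0.3749, -0.5875, -0.7172]))
cap [(array([297.5, 354.6]), 0.77), (array([157.7, 398.6]), 0.69)]
cap_end [(array([307.8, 325.8]), 0.81)]
dresser [(array([232.9, 298.1]), 0.77), (array([373.8, 236.8]), 0.64)]
stone [(array([230.4, 272.6]), 0.86), (array([346.6, 287.7]), 0.71)]
lens [(array([367.3,  85.9]), 0.91)]
view_point []
camera_stand [(array([356.6, 182.4]), 0.94)]
cap_other [(array([344.7, 284. ]), 0.94)]
```

View pics/top0.png

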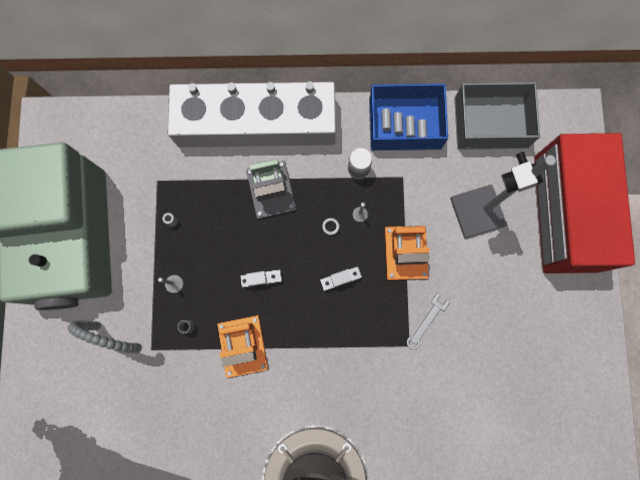

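View pics/side0.png

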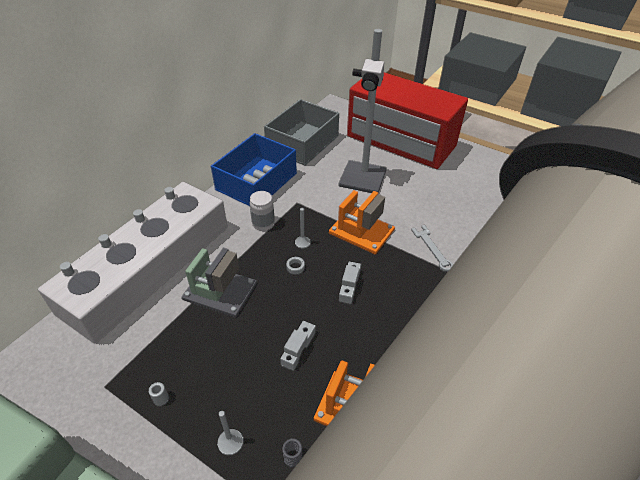

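Top: two caps at (261,279) and (341,279); a grey/green dresser at (270,190) and two orange ones (not meant) at (243,350) and (407,252). The camera is at (520,175). Next I'll enlarge both caps, the dresser and the lens.

```bash
python3 - <<'E'
from h import *
t=cv2.imread("pics/top0.png");s=cv2.imread("pics/side0.png")
f=lambda im,x,y,w,h,W,H:cv2.resize(im[y:y+h,x:x+w],(W,H),interpolation=cv2.INTER_CUBIC)
a=np.vstack([np.hstack([f(t,230,255,60,45,400,300),f(t,310,255,60,45,400,300)]),np.hstack([f(s,270,310,60,60,300,300),f(s,320,255,50,60,250,300),f(s,340,45,50,60,250,300)])])
cv2.imwrite("pics/crop1.png",a)
b=np.hstack([f(t,240,150,60,75,400,500),f(s,175,240,90,80,400,500)]);cv2.imwrite("pics/crop2.png",b)
E
```

```text
(no output)
```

View pics/crop1.png

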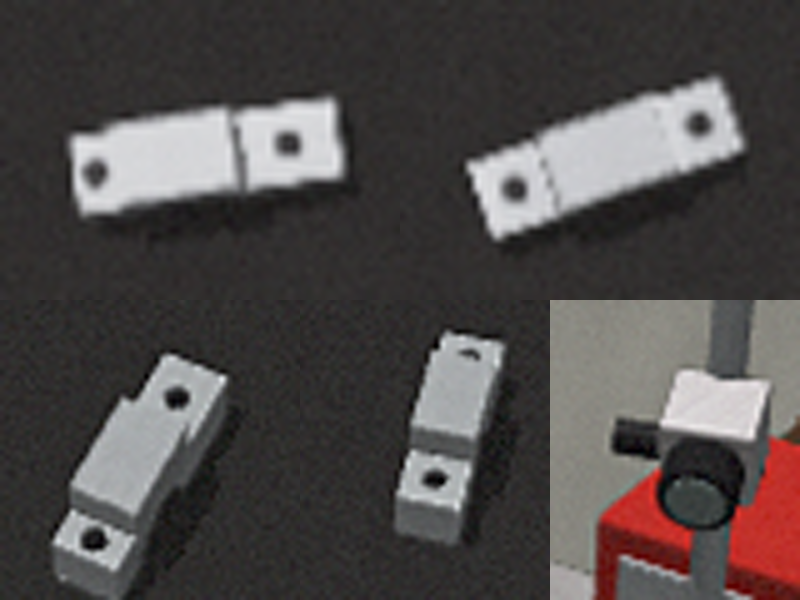

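View pics/crop2.png

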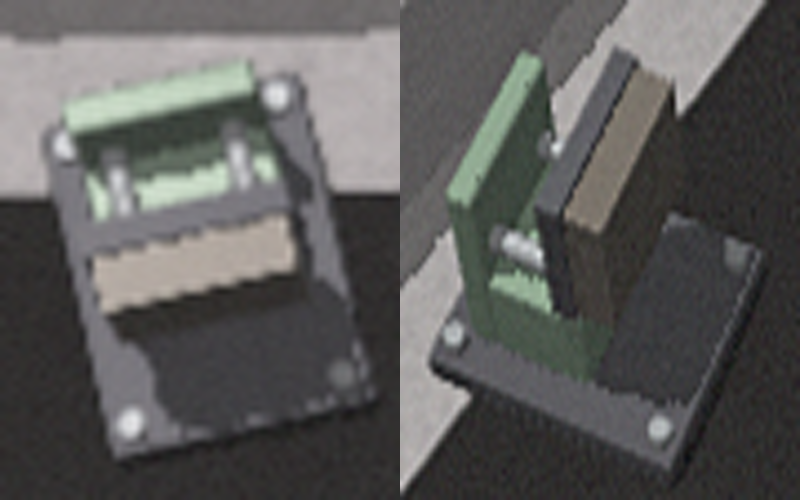

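Wanted cap is the left one, top (261,279): its feet are unequal, with the long one on the right (-y), and the cap_end network hit at (280,274) agrees. The cap at (341,279) has equal feet. The real dresser is the grey/green one. Next I'll fit the poses.

```bash
cat > fit.py <<'E'
from h import *
from scipy.optimize import least_squares, minimize
np.set_printoptions(precision=4,suppress=True)
def prism(poly,w):
    a=[(x,-w,z) for x,z in poly];b=[(x,w,z) for x,z in poly]
    return np.array(a),np.array(b)
B=[(-.038,0,.026),(-.022,.0,.042),(.022,0,.026)]
boxes=[(-.038,-.022,.026),(-.022,.022,.042),(.022,.058,.026)]
def mask(n,p,roi,S=6,c=None):
    x0,y0,w,h=roi;m=np.zeros((h*S,w*S),np.uint8);c=c or cams.get_calibration(n)
    Rz=R.from_euler("z",p[2]).as_matrix()
    for a,b,hh in boxes:
        v=np.array([[x,y,z] for x in(a,b) for y in(-.014,.014) for z in(.002,hh)])@Rz.T+[p[0],p[1],0]
        u=np.array([(proj(n,q,c)-[x0-.5,y0-.5])*S for q in v])
        cv2.fillConvexPoly(m,cv2.convexHull(np.round(u).astype(np.int32)),1)
    return m
E
python3 - <<'E'
from fit import *
ims={n:cv2.imread(f"pics/{n}0.png").max(2) for n in("top","side")}
rois={"top":(230,258,60,40),"side":(270,312,60,60)}
C={n:cams.get_calibration(n) for n in ims}
obsm={}
for n,(x,y,w,h) in rois.items():
    g=cv2.resize(ims[n][y:y+h,x:x+w],None,fx=6,fy=6,interpolation=cv2.INTER_LINEAR);m=(g>85).astype(np.uint8)
    obsm[n]=cv2.morphologyEx(m,cv2.MORPH_CLOSE,np.ones((25,25)))
def cost(p,ns):
    s=0
    for n in ns:
        m=mask(n,p,rois[n],c=C[n]);s+=1-(m&obsm[n]).sum()/(m|obsm[n]).sum()
    return s
g=onz("top",(259,280),.03,C["top"]);print(g)
for ns in(("top",),("side",),("top","side")):
    r=minimize(cost,[g[0],g[1],-1.5],args=(ns,),method="Nelder-Mead",options=dict(initial_simplex=[[g[0],g[1],-1.5],[g[0]+.01,g[1],-1.5],[g[0],g[1]+.01,-1.5],[g[0],g[1],-1.3]]));print(ns,r.x,r.fun)
# dresser
P=[("top",(257.3,218.7),(-.03,.05,.012)),("top",(297,210),(-.03,-.05,.012)),("top",(284.3,161.3),(.1,-.05,.012)),("top",(246.8,169.5),(.1,.05,.012)),("top",(255.5,196.8),(0,.035,.103)),("top",(284.7,190.2),(0,-.035,.103)),
("side",(182.2,297.9),(.1,.05,.012)),("side",(236.2,316.5),(-.03,.05,.012)),("side",(257.8,280),(-.03,-.05,.012)),("side",(220,277.1),(0,.035,.103)),("side",(236.2,252.8),(0,-.035,.103))]
def res(p,ns=("top","side")):
    Rz=R.from_euler("z",p[2]).as_matrix()
    return np.concatenate([proj(n,Rz@np.array(q)+[p[0],p[1],0],C[n])-px for n,px,q in P if n in ns])
g=onz("top",(270,193),.1,C["top"])
for ns in(("top",),("side",),("top","side")):
    r=least_squares(res,[g[0],g[1],0],args=(ns,));print(ns,r.x);
print(r.fun.reshape(-1,2).round(1).tolist())
print("lens",tri([("top",(505.1,180)),("side",(367.3,85.9))]),tri([("top",(505.1,180)),("side",(369.5,85))]))
print(proj("top",bot and monitor.get_obs()["eef_pos"]))
f=lambda im,x,y,w,h,W,H:cv2.resize(im[y:y+h,x:x+w],(W,H),interpolation=cv2.INTER_CUBIC)
t=cv2.imread("pics/top0.png");s=cv2.imread("pics/side0.png")
cv2.imwrite("pics/crop3.png",np.hstack([f(t,490,145,50,60,400,480),f(s,345,50,50,60,400,480)]))
E
```

```text
[0.4619 0.1265 0.03  ]
('top',) [ 0.4675  0.1342 -1.4386] 0.033902612585137715
('side',) [ 0.4683  0.1333 -1.3871] 0.18496438289155892
('top', 'side') [ 0.4674  0.1341 -1.4357] 0.23391464731810208
('top',) [0.6543 0.0919 0.2174]
('side',) [0.6538 0.0945 0.2248]
('top', 'side') [0.6542 0.0931 0.2183]
[[-0.7, 0.4], [-0.9, -0.1], [0.3, -0.7], [-1.2, 0.0], [-0.5, 0.4], [-0.1, 0.1], [-0.7, -1.1], [0.1, -1.6], [-0.3, -0.1], [0.9, 0.2], [1.2, -0.0]]
lens (array([ 0.6264, -0.3885,  0.2848]), [array([0.2986, 0.6577]), array([-0.6059, -0.1263])]) (array([ 0.6232, -0.3878,  0.2888]), [array([0.7613, 1.7059]), array([-1.5652, -0.3343])])
[-23.6837 414.885 ]
```

View pics/crop3.png

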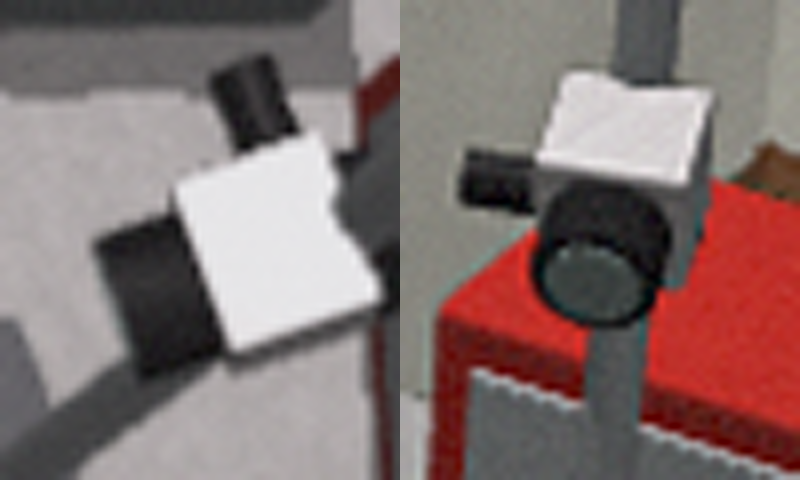

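```bash
python3 - <<'E'
from fit import *
C={n:cams.get_calibration(n) for n in("top","side")}
h=.022
P=[("top",(501.9,175.6),(0,.019,0)),("top",(507.9,192.3),(0,-.019,0)),("top",(512.1,168.1),(1,h,h)),("top",(519,189),(1,-h,h)),("top",(537.5,181.9),(2,-h,h)),
("side",(369.3,85.2),(0,0,0)),("side",(362.1,70.6),(1,h,h)),("side",(381.25,72.75),(1,-h,h)),("side",(384.1,61.5),(2,-h,h)),("side",(365.9,59),(2,h,h))]
def fr(yaw,tilt=np.deg2rad(20)): return (R.from_euler("z",yaw)*R.from_euler("y",-tilt)).as_matrix()
def res(p,ns=("top","side")):
    M=fr(p[3]);o=[]
    for n,px,q in P:
        if n in ns:
            q=np.array(q,float); q[0]={0:0,1:p[4],2:p[4]+.044}[q[0]]
            o.append(proj(n,M@q+p[:3],C[n])-px)
    return np.concatenate(o)
r=least_squares(res,[.626,-.388,.285,-1.27,.03],loss="soft_l1");print(r.x,r.cost);print(r.fun.reshape(-1,2).round(1).tolist())
x=r.x;M=fr(x[3]);print("xaxis",M[:,0],"vp",x[:3]-.1*M[:,0])
# camera_stand network check
print("foot px",proj("top",[x[0],x[1],0]),proj("side",[x[0],x[1],0]))
E
```

```text
[ 0.6192 -0.3865  0.2875 -1.2977  0.0182] 9.990495147625591
[[-0.0, -0.7], [0.5, 0.6], [-1.5, -0.1], [-0.6, 0.4], [4.6, -0.6], [-0.2, 0.7], [-0.5, 0.7], [-0.6, 1.6], [1.2, -1.7], [0.6, -2.0]]
xaxis [ 0.2535 -0.9049  0.342 ] vp [ 0.5938 -0.296   0.2533]
foot px [466.963  214.8759] [360.2387 184.3166]
```

```bash
cat > mv.py <<'E'
from h import *
np.set_printoptions(precision=4,suppress=True)
def q2R(q): return R.from_quat([q[1],q[2],q[3],q[0]])
def delta(pos,Rt,o=None):
    o=o or monitor.get_obs(); T=q2R(o["tool_rot"]); d=T.inv().apply(np.array(pos)-o["eef_pos"])/.2
    w=(T.inv()*R.from_matrix(Rt)).as_rotvec()/np.pi
    return d,w
CY=-1.436; CO=np.array([.4674,.1341,0])
def capR(yaw,pitch=0): return (R.from_euler("z",yaw)*R.from_euler("y",-pitch)).as_matrix()
# tool in cap: z=-capz ; y=s*cap y
def toolR(Rc,s=1): return Rc@np.diag([-s,s,-1.]) if s==1 else Rc@np.diag([1,-1,-1.])
E
python3 - <<'E'
from mv import *
o=monitor.get_obs();print(o["t"],o["q"],o["eef_pos"],q2R(o["tool_rot"]).as_matrix(),o["gripper_width"])
Rc=capR(CY);p=CO+Rc@[.006,0,.008]
for s in(1,-1):
  print(s,p,delta(p+[0,0,.12],toolR(Rc,s)))
E
```

```text
0.9 [-1.3941  0.477   0.0224  1.5554 -0.0115  1.1093 -0.0831] [0.1896 0.6479 0.2313] [[-0.9597  0.2809  0.    ]
 [ 0.2809  0.9597  0.0001]
 [ 0.      0.0001 -1.    ]] 0.9999182153418883
1 [0.4682 0.1282 0.008 ] (array([-2.0668, -2.1026,  0.5165]), array([ 0.    , -0.    ,  0.3664]))
-1 [0.4682 0.1282 0.008 ] (array([-2.0668, -2.1026,  0.5165]), array([ 0.    ,  0.    , -0.6336]))
```

Request:
{"op": "jog_arm", "data": {"plan": [{"x":-1,"y":-1,"wz":0.18},{"x":-1,"y":-1,"wz":0.18},{"x":-1,"y":-1,"wz":0.18},{"x":-1,"y":-1,"wz":0.18},{"x":-1,"y":-1,"wz":0.18},{"x":-1,"y":-1,"wz":0.18},{"x":-1,"y":-1,"wz":0.18},{"x":-1,"y":-1,"wz":0.18}], "hand": 1, "grip_force": 90}}

```text
invalid input at $.plan[0]: expected keys x, y, z, wx, wy, wz
```

```bash
python3 - <<'E'
from mv import *
o=monitor.get_obs();print(o["t"],o["q"],o["eef_pos"])
Rc=capR(CY);p=CO+Rc@[.006,0,.008]
print(delta(p+[0,0,.14],toolR(Rc)))
E
```

```text
0.9 [-1.3941  0.477   0.0224  1.5554 -0.0115  1.1093 -0.0831] [0.1896 0.6479 0.2313]
(array([-2.0668, -2.1026,  0.4165]), array([ 0.    , -0.    ,  0.3664]))
```

Request:
{"op": "jog_arm", "data": {"plan": [{"x":-1,"y":-1,"z":0,"wx":0,"wy":0,"wz":0.18},{"x":-1,"y":-1,"z":0,"wx":0,"wy":0,"wz":0.18},{"x":-1,"y":-1,"z":0,"wx":0,"wy":0,"wz":0.18},{"x":-1,"y":-1,"z":0,"wx":0,"wy":0,"wz":0.18},{"x":-1,"y":-1,"z":0,"wx":0,"wy":0,"wz":0.18},{"x":-1,"y":-1,"z":0,"wx":0,"wy":0,"wz":0.18},{"x":-1,"y":-1,"z":0,"wx":0,"wy":0,"wz":0.18},{"x":-1,"y":-1,"z":0,"wx":0,"wy":0,"wz":0.18}], "hand": 1, "grip_force": 90}}

```text
t: 1.57
eef_pos: [0.3297, 0.3927, 0.2316]
tool_rot: [0.001, 0.417, 0.909, -0.001]
contact_force: [-0.0, 0.4, 0.1]
gripper_width: 1.006
```

```bash
python3 - <<'E'
from mv import *
o=monitor.get_obs();print(o["t"],o["q"],o["eef_pos"])
Rc=capR(CY);p=CO+Rc@[.006,0,.008]
print(delta(p+[0,0,.14],toolR(Rc)))
E
```

```text
1.5667 [-1.1849  0.2089  0.2193  1.9498 -0.0512  0.9896 -0.2314] [0.3297 0.3927 0.2316]
(array([-1.4532, -0.3378,  0.422 ]), array([0.0001, 0.0009, 0.1833]))
```

Request:
{"op": "jog_arm", "data": {"plan": [{"x":-1,"y":-0.23,"z":0.1,"wx":0,"wy":0,"wz":0.183},{"x":-1,"y":-0.23,"z":0.1,"wx":0,"wy":0,"wz":0.183},{"x":-1,"y":-0.23,"z":0.1,"wx":0,"wy":0,"wz":0.183},{"x":-1,"y":-0.23,"z":0.1,"wx":0,"wy":0,"wz":0.183},{"x":-1,"y":-0.23,"z":0.1,"wx":0,"wy":0,"wz":0.183},{"x":-1,"y":-0.23,"z":0.1,"wx":0,"wy":0,"wz":0.183},{"x":-1,"y":-0.23,"z":0.1,"wx":0,"wy":0,"wz":0.183}]}}

```text
t: 2.15
eef_pos: [0.4265, 0.2084, 0.2123]
tool_rot: [0.001, 0.66, 0.752, -0.001]
contact_force: [-0.5, 0.6, -0.2]
gripper_width: 0.999
```

```bash
python3 - <<'E'
from mv import *
o=monitor.get_obs();print(o["t"],o["q"],o["eef_pos"])
Rc=capR(CY);p=CO+Rc@[.006,0,.008]
print(delta(p+[0,0,.14],toolR(Rc)))
E
```

```text
2.15 [-0.9668  0.1691  0.4268  2.0634 -0.0833  0.9258 -0.365 ] [0.4265 0.2084 0.2123]
(array([-0.4237,  0.1544,  0.3228]), array([ 0.0004,  0.0009, -0.0015]))
```

Request:
{"op": "jog_arm", "data": {"plan": [{"x":-0.424,"y":0.154,"z":0.32,"wx":0,"wy":0.001,"wz":-0.001},{"x":-0.424,"y":0.154,"z":0.32,"wx":0,"wy":0.001,"wz":-0.001},{"x":-0.424,"y":0.154,"z":0.32,"wx":0,"wy":0.001,"wz":-0.001},{"x":-0.424,"y":0.154,"z":0.32,"wx":0,"wy":0.001,"wz":-0.001},{"x":-0.424,"y":0.154,"z":0.32,"wx":0,"wy":0.001,"wz":-0.001}]}}

```text
t: 2.57
eef_pos: [0.4678, 0.1285, 0.1478]
tool_rot: [-0.0, 0.659, 0.753, -0.0]
contact_force: [0.2, 0.8, -0.5]
gripper_width: 1.003
```

```bash
python3 - <<'E'
from mv import *
import fit
from scipy.optimize import minimize
o=monitor.get_obs();print(o["t"],o["q"],o["eef_pos"])
c=cams.get_calibration("wrist");im=save("wrist","pics/w1.png")
Rc=capR(CY);p=CO+Rc@[.006,0,.008]
for v in[(-.038,-.014,.026),(-.038,.014,.026),(.058,.014,.026),(.058,-.014,.026),(-.022,-.014,.042),(.022,.014,.042)]: print(v,proj("wrist",CO+Rc@v,c).round(0))
print(delta(p,toolR(Rc)))
E
```

```text
2.5667 [-0.7815  0.2912  0.4565  2.1047 -0.1802  0.7828 -0.0802] [0.4678 0.1285 0.1478]
(-0.038, -0.014, 0.026) [299. 165.]
(-0.038, 0.014, 0.026) [340. 165.]
(0.058, 0.014, 0.026) [338. 294.]
(0.058, -0.014, 0.026) [301. 294.]
(-0.022, -0.014, 0.042) [298. 193.]
(0.022, 0.014, 0.042) [340. 256.]
(array([-0.009 , -0.0003,  0.7025]), array([ 0.0002, -0.0002,  0.0001]))
```

View pics/w1.png

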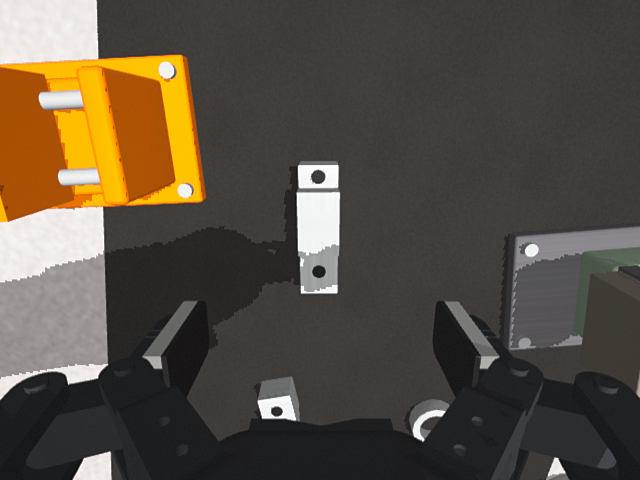

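The wrist view shows the cap at columns 298–340, rows 162–293, matching the predicted corners within 2–3 px. Descending to grip it.

Request:
{"op": "jog_arm", "data": {"plan": [{"x":-0.009,"y":0,"z":0.35,"wx":0,"wy":0,"wz":0},{"x":-0.009,"y":0,"z":0.5,"wx":0,"wy":0,"wz":0},{"x":-0.009,"y":0,"z":0.65,"wx":0,"wy":0,"wz":0},{"x":-0.009,"y":0,"z":0.7,"wx":0,"wy":0,"wz":0},{"x":-0.009,"y":0,"z":0.7,"wx":0,"wy":0,"wz":0},{"x":-0.009,"y":0,"z":0.7,"wx":0,"wy":0,"wz":0}]}}

```text
t: 3.12
eef_pos: [0.4681, 0.1303, 0.0088]
tool_rot: [-0.001, 0.657, 0.754, 0.001]
contact_force: [-0.2, -0.5, 0.4]
gripper_width: 0.996
```

Request:
{"op": "jog_arm", "data": {"plan": [{"x":0,"y":0,"z":0,"wx":0,"wy":0,"wz":0},{"x":0,"y":0,"z":0,"wx":0,"wy":0,"wz":0},{"x":0,"y":0,"z":0,"wx":0,"wy":0,"wz":0},{"x":0,"y":0,"z":0,"wx":0,"wy":0,"wz":0},{"x":0,"y":0,"z":0,"wx":0,"wy":0,"wz":0},{"x":0,"y":0,"z":0,"wx":0,"wy":0,"wz":0},{"x":0,"y":0,"z":0,"wx":0,"wy":0,"wz":0},{"x":0,"y":0,"z":0,"wx":0,"wy":0,"wz":0},{"x":0,"y":0,"z":0,"wx":0,"wy":0,"wz":0},{"x":0,"y":0,"z":0,"wx":0,"wy":0,"wz":0}], "hand": -1, "grip_force": 90}}

```text
t: 3.95
eef_pos: [0.4679, 0.1306, 0.0097]
tool_rot: [-0.001, 0.657, 0.754, 0.001]
contact_force: [-3.4, 1.2, 11.7]
gripper_width: 0.317
```

```bash
python3 - <<'E'
from mv import *
o=monitor.get_obs();print(o["t"],o["eef_pos"],o["contact_force"],o["gripper_width"]*85)
print(delta(CO+capR(CY)@[.006,0,.008],toolR(capR(CY))))
E
```

```text
3.95 [0.4679 0.1306 0.0097] [-3.4311  1.2423 11.6981] 26.970376001146608
(array([-0.0122, -0.    ,  0.0085]), array([-0.    , -0.0009,  0.001 ]))
```

Request:
{"op": "jog_arm", "data": {"plan": [{"x":0,"y":0,"z":-0.1,"wx":0,"wy":0,"wz":0},{"x":0,"y":0,"z":-0.25,"wx":0,"wy":0,"wz":0},{"x":0,"y":0,"z":-0.4,"wx":0,"wy":0,"wz":0},{"x":0,"y":0,"z":-0.55,"wx":0,"wy":0,"wz":0},{"x":0,"y":0,"z":-0.6,"wx":0,"wy":0,"wz":0},{"x":0,"y":0,"z":-0.6,"wx":0,"wy":0,"wz":0}]}}

```text
t: 4.45
eef_pos: [0.4692, 0.1309, 0.1316]
tool_rot: [-0.0, 0.657, 0.754, 0.003]
contact_force: [0.1, 0.6, -6.5]
gripper_width: 0.311
```

```bash
cat >> mv.py <<'E'
G=np.array([.0036,0,.0097])  # TCP in cap
D=np.array([.6542,.0931,0]); DY=.218
def tcp(Rc,end,g=None):  # TCP pose so that cap_end sits at end
    g=G if g is None else g
    return end+Rc@(g-np.array([.058,0,.013])), toolR(Rc)
E
python3 - <<'E'
from mv import *
o=monitor.get_obs();print(o["t"],o["q"],o["eef_pos"],o["contact_force"],o["gripper_width"]*85)
c=cams.get_calibration("wrist");save("wrist","pics/w2.png")
T=q2R(o["tool_rot"]).as_matrix();Rc=T@np.diag([-1,1,-1.])
for v in[(-.038,-.014,.026),(-.038,.014,.026),(.058,.014,.026),(.058,-.014,.026),(-.022,-.014,.042),(-.022,.014,.042)]: print(v,proj("wrist",o["eef_pos"]+Rc@(v-G),c).round(0))
Rc=capR(DY)
print(delta(*tcp(Rc,D+[0,0,.15]-.04*Rc[:,0])))
E
```

```text
4.45 [-0.7826  0.3206  0.4609  2.1176 -0.2148  0.7414 -0.0453] [0.4692 0.1309 0.1316] [ 0.0568  0.6143 -6.53  ] 26.429621665048785
(-0.038, -0.014, 0.026) [276. 218.]
(-0.038, 0.014, 0.026) [358. 218.]
(0.058, 0.014, 0.026) [352. 444.]
(0.058, -0.014, 0.026) [284. 444.]
(-0.022, -0.014, 0.042) [272. 281.]
(-0.022, 0.014, 0.042) [362. 281.]
(array([-0.3513,  0.4262, -0.0853]), array([ 0.0013, -0.0006, -0.5254]))
```

View pics/w2.png

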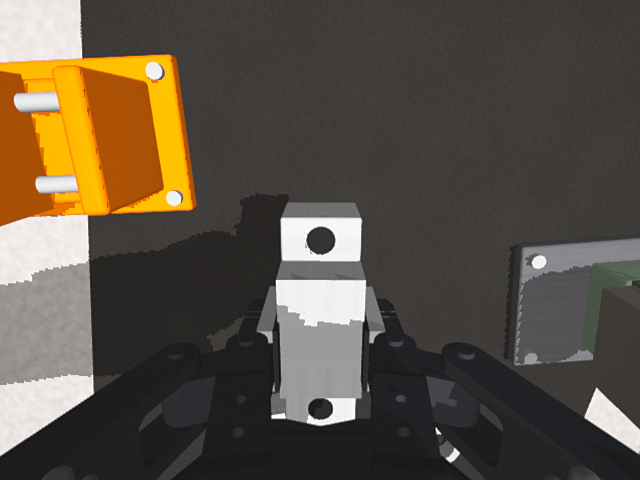

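Request:
{"op": "jog_arm", "data": {"plan": [{"x":-0.03,"y":0.04,"z":-0.05,"wx":0,"wy":0,"wz":-0.04},{"x":-0.06,"y":0.08,"z":-0.085,"wx":0,"wy":0,"wz":-0.08},{"x":-0.09,"y":0.11,"z":-0.085,"wx":0,"wy":0,"wz":-0.12},{"x":-0.12,"y":0.15,"z":-0.085,"wx":0,"wy":0,"wz":-0.16},{"x":-0.15,"y":0.18,"z":-0.085,"wx":0,"wy":0,"wz":-0.2},{"x":-0.18,"y":0.22,"z":-0.085,"wx":0,"wy":0,"wz":-0.24},{"x":-0.21,"y":0.25,"z":-0.085,"wx":0,"wy":0,"wz":-0.28},{"x":-0.24,"y":0.29,"z":-0.085,"wx":0,"wy":0,"wz":-0.32},{"x":-0.27,"y":0.33,"z":-0.085,"wx":0,"wy":0,"wz":-0.36},{"x":-0.3,"y":0.36,"z":-0.085,"wx":0,"wy":0,"wz":-0.4},{"x":-0.33,"y":0.4,"z":-0.085,"wx":0,"wy":0,"wz":-0.44},{"x":-0.35,"y":0.426,"z":-0.085,"wx":0,"wy":0,"wz":-0.48}]}}

```text
t: 5.5
eef_pos: [0.5607, 0.0721, 0.1432]
tool_rot: [-0.002, -0.036, 0.999, 0.002]
contact_force: [-0.1, 0.3, -5.7]
gripper_width: 0.314
```

```bash
python3 - <<'E'
from mv import *
o=monitor.get_obs();print(o["t"],o["q"],o["eef_pos"])
Rc=capR(DY)
print(delta(*tcp(Rc,D+[0,0,.15]-.04*Rc[:,0])));print(delta(*tcp(Rc,D+[0,0,.078]-.035*Rc[:,0])))
E
```

```text
5.5 [-0.3511  0.4025  0.1457  1.9092 -0.0821  0.8389  1.4818] [0.5607 0.0721 0.1432]
(array([-0.0068,  0.0024, -0.0173]), array([ 0.0012, -0.0012, -0.0462]))
(array([-0.033 ,  0.0047,  0.3426]), array([ 0.0012, -0.0012, -0.0462]))
```

Request:
{"op": "jog_arm", "data": {"plan": [{"x":-0.02,"y":0.004,"z":0,"wx":0.001,"wy":-0.001,"wz":-0.046},{"x":-0.033,"y":0.005,"z":0.12,"wx":0.001,"wy":-0.001,"wz":-0.046},{"x":-0.033,"y":0.005,"z":0.25,"wx":0.001,"wy":-0.001,"wz":-0.046},{"x":-0.033,"y":0.005,"z":0.343,"wx":0.001,"wy":-0.001,"wz":-0.046},{"x":-0.033,"y":0.005,"z":0.343,"wx":0.001,"wy":-0.001,"wz":-0.046},{"x":-0.033,"y":0.005,"z":0.343,"wx":0.001,"wy":-0.001,"wz":-0.046}]}}

```text
t: 6.0
eef_pos: [0.5644, 0.0733, 0.0716]
tool_rot: [-0.004, -0.108, 0.994, 0.0]
contact_force: [0.3, -0.3, -5.4]
gripper_width: 0.312
```

```bash
python3 - <<'E'
from mv import *
o=monitor.get_obs();print(o["t"],o["eef_pos"],o["contact_force"])
Rc=capR(DY);print(delta(*tcp(Rc,D+[0,0,.078]-.035*Rc[:,0])))
T=q2R(o["tool_rot"]).as_matrix();Rt=T@np.diag([-1,1,-1.]);e=o["eef_pos"]+Rt@(np.array([.058,0,.013])-G)
print("end",e,"in dresser",Rc.T@(e-D))
for n in("top","side"):
    save(n,f"pics/{n}1.png");print(proj(n,e),proj(n,D+[0,0,.078]),[(r["location"],r["confidence"]) for r in finder.place_of(n,"cap_end")],[(r["location"],r["confidence"]) for r in finder.place_of(n,"stone")][:2])
f=lambda im,x,y,w,h,W,H:cv2.resize(im[y:y+h,x:x+w],(W,H),interpolation=cv2.INTER_CUBIC)
t=cv2.imread("pics/top1.png");s=cv2.imread("pics/side1.png")
c=cams.get_calibration("wrist");save("wrist","pics/w3.png");w=cv2.imread("pics/w3.png")
cv2.imwrite("pics/crop4.png",np.hstack([f(s,190,230,110,110,400,400),cv2.resize(w,(400,400))]))
E
```

```text
6.0 [0.5644 0.0733 0.0716] [ 0.3142 -0.2937 -5.4445]
(array([-0.0126, -0.0007, -0.0156]), array([ 0.0004, -0.0023, -0.0002]))
end [0.6176 0.0851 0.0745] in dresser [-0.0375  0.0001  0.0745]
[274.531  211.9204] [270.978 196.427] [] [([410.9, 259.6], 0.94), ([423.9, 321.5], 0.74)]
[247.5789 279.0844] [230.888  272.8287] [([247.0, 275.7], 0.64)] [([382.4, 396.7], 0.97), ([230.0, 271.0], 0.6)]
```

View pics/crop4.png

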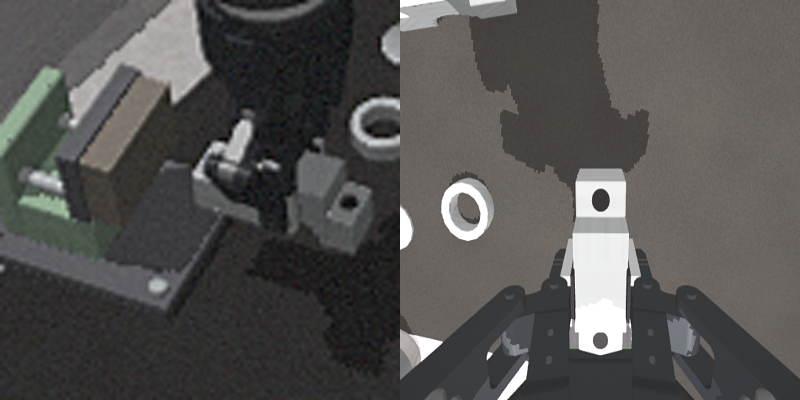

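Both views show the cap level, in line with the stone and well short of it. Correcting height by 3.5 mm, then approaching.

Request:
{"op": "jog_arm", "data": {"plan": [{"x":0,"y":0,"z":-0.017,"wx":0,"wy":-0.002,"wz":0},{"x":-0.05,"y":0,"z":-0.017,"wx":0,"wy":-0.002,"wz":0},{"x":-0.1,"y":0,"z":-0.017,"wx":0,"wy":-0.002,"wz":0},{"x":-0.14,"y":0,"z":-0.017,"wx":0,"wy":-0.002,"wz":0},{"x":-0.14,"y":0,"z":-0.017,"wx":0,"wy":-0.002,"wz":0},{"x":-0.14,"y":0,"z":-0.017,"wx":0,"wy":-0.002,"wz":0}]}}

```text
t: 6.85
eef_pos: [0.5955, 0.0803, 0.0789]
tool_rot: [0.004, -0.109, 0.994, 0.001]
contact_force: [-0.2, -0.9, -6.2]
gripper_width: 0.314
```

```bash
cat >> mv.py <<'E'
def endst():
    o=monitor.get_obs();Rc=capR(DY)
    T=q2R(o["tool_rot"]).as_matrix();Rt=T@np.diag([-1,1,-1.]);e=o["eef_pos"]+Rt@(np.array([.058,0,.013])-G)
    print(o["t"],"end in dresser",Rc.T@(e-D),"F dresser",Rc.T@o["contact_force"],"rot err",R.from_matrix(Rc.T@Rt).as_rotvec(),"w",o["gripper_width"])
E
python3 -c "
from mv import *
endst()
Rc=capR(DY);print(delta(*tcp(Rc,D+[0,0,.078]+.007*Rc[:,0])))"
```

```text
6.85 end in dresser [-0.0057  0.0001  0.0826] F dresser [-0.4324 -0.8456 -6.2447] rot err [ 0.0008 -0.0076 -0.0005] w 0.3141753067102904
(array([-0.0632, -0.0008,  0.0213]), array([ 0.0003,  0.0024, -0.0001]))
```

Request:
{"op": "jog_arm", "data": {"plan": [{"x":0,"y":0,"z":0.018,"wx":0,"wy":0.002,"wz":0},{"x":-0.015,"y":0,"z":0.018,"wx":0,"wy":0.002,"wz":0},{"x":-0.03,"y":0,"z":0.018,"wx":0,"wy":0.002,"wz":0},{"x":-0.045,"y":0,"z":0.018,"wx":0,"wy":0.002,"wz":0},{"x":-0.045,"y":0,"z":0.018,"wx":0,"wy":0.002,"wz":0},{"x":-0.045,"y":0,"z":0.018,"wx":0,"wy":0.002,"wz":0}]}}

```text
t: 7.35
eef_pos: [0.604, 0.0822, 0.0751]
tool_rot: [0.0, -0.109, 0.994, 0.0]
contact_force: [-1.1, 0.2, -6.3]
gripper_width: 0.316
```

```bash
python3 -c "
from mv import *
endst()
Rc=capR(DY);print(delta(*tcp(Rc,D+[0,0,.078]+.007*Rc[:,0])))"
```

```text
7.35 end in dresser [0.003  0.0002 0.0785] F dresser [-1.0598  0.4831 -6.3259] rot err [ 0.0009 -0.0004 -0.0004] w 0.3156612928363336
(array([-0.0199, -0.001 ,  0.0022]), array([ 0.0003,  0.0001, -0.0001]))
```

Request:
{"op": "jog_arm", "data": {"plan": [{"x":-0.01,"y":0,"z":0.002,"wx":0,"wy":0,"wz":0},{"x":-0.02,"y":0,"z":0.002,"wx":0,"wy":0,"wz":0},{"x":-0.03,"y":0,"z":0.002,"wx":0,"wy":0,"wz":0},{"x":-0.03,"y":0,"z":0.002,"wx":0,"wy":0,"wz":0},{"x":-0.03,"y":0,"z":0.002,"wx":0,"wy":0,"wz":0}]}}

```text
t: 7.77
eef_pos: [0.6093, 0.0833, 0.0746]
tool_rot: [-0.0, -0.109, 0.994, 0.0]
contact_force: [-4.3, -0.4, -3.4]
gripper_width: 0.314
```

```bash
python3 -c "
from mv import *
endst()
for i in range(8):
    cams.read_camera('wrist'); o=monitor.get_obs(); print((capR(DY).T@o['contact_force'])[0].round(2),end=' ')
print();endst()"
```

```text
7.7667 end in dresser [0.0085 0.0001 0.0778] F dresser [-4.2627  0.5123 -3.369 ] rot err [ 0.0008  0.0009 -0.0004] w 0.3142369764992709
-3.99 -5.29 -4.17 -4.57 -4.41 -5.37 -4.09 -4.55 
8.1667 end in dresser [0.0087 0.0001 0.0779] F dresser [-4.5458 -1.0767 -4.6283] rot err [ 0.0008  0.0002 -0.0004] w 0.3100325253310616
```

Request:
{"op": "jog_arm", "data": {"plan": [{"x":-0.008,"y":0,"z":0,"wx":0,"wy":0,"wz":0},{"x":-0.008,"y":0,"z":0,"wx":0,"wy":0,"wz":0},{"x":-0.008,"y":0,"z":0,"wx":0,"wy":0,"wz":0},{"x":-0.008,"y":0,"z":0,"wx":0,"wy":0,"wz":0},{"x":-0.008,"y":0,"z":0,"wx":0,"wy":0,"wz":0},{"x":-0.008,"y":0,"z":0,"wx":0,"wy":0,"wz":0},{"x":-0.008,"y":0,"z":0,"wx":0,"wy":0,"wz":0},{"x":-0.008,"y":0,"z":0,"wx":0,"wy":0,"wz":0},{"x":-0.008,"y":0,"z":0,"wx":0,"wy":0,"wz":0},{"x":-0.008,"y":0,"z":0,"wx":0,"wy":0,"wz":0},{"x":-0.008,"y":0,"z":0,"wx":0,"wy":0,"wz":0},{"x":-0.008,"y":0,"z":0,"wx":0,"wy":0,"wz":0}]}}

```text
t: 9.17
eef_pos: [0.6109, 0.0836, 0.0746]
tool_rot: [-0.0, -0.109, 0.994, 0.0]
contact_force: [-5.6, -1.3, -3.6]
gripper_width: 0.313
```

```bash
python3 -c "
from mv import *
endst();L=[]
for i in range(12):
    cams.read_camera('wrist'); L.append((capR(DY).T@monitor.get_obs()['contact_force'])[0])
print(np.mean(L),np.std(L));save('side','pics/side2.png');endst()"
```

```text
9.1667 end in dresser [0.0101 0.0001 0.0778] F dresser [-5.7902 -0.0805 -3.5648] rot err [ 0.0008  0.0007 -0.0004] w 0.31296238530021303
-5.448644120408285 0.4821863054050753
9.8167 end in dresser [0.0101 0.0001 0.0779] F dresser [-5.6941  0.3018 -2.6822] rot err [ 0.0008  0.0007 -0.0004] w 0.3150986737974343
```

Force on the stone averaged 5.4 N, about 8 mm of give, and was held for well over a second. Backing off and lifting.

Request:
{"op": "jog_arm", "data": {"plan": [{"x":0.08,"y":0,"z":0,"wx":0,"wy":0,"wz":0},{"x":0.2,"y":0,"z":0,"wx":0,"wy":0,"wz":0},{"x":0.3,"y":0,"z":-0.1,"wx":0,"wy":0,"wz":0},{"x":0.3,"y":0,"z":-0.3,"wx":0,"wy":0,"wz":0},{"x":0.3,"y":0,"z":-0.5,"wx":0,"wy":0,"wz":0},{"x":0.3,"y":0,"z":-0.7,"wx":0,"wy":0,"wz":0},{"x":0.3,"y":0,"z":-0.9,"wx":0,"wy":0,"wz":0},{"x":0.3,"y":0,"z":-1,"wx":0,"wy":0,"wz":0},{"x":0.3,"y":0,"z":-1,"wx":0,"wy":0,"wz":0}]}}

```text
t: 10.57
eef_pos: [0.5572, 0.0715, 0.2814]
tool_rot: [0.007, -0.108, 0.994, 0.001]
contact_force: [0.5, 0.0, -4.7]
gripper_width: 0.314
```

```bash
python3 - <<'E'
from mv import *
endst();o=monitor.get_obs();T=q2R(o["tool_rot"]).as_matrix();c=cams.get_calibration("wrist");E=np.array(c["extrinsics"])
cp=T.T@(-E[:3,:3].T@E[:3,3]-o["eef_pos"]);cr=T.T@E[:3,:3].T
print("cam in tool",cp,"\n",cr,c["fx"],o["q"])
L=np.array([.6192,-.3865,.2875])
def see(pos,yaw,pitch=0):
    Tt=toolR(capR(yaw,pitch));Rw=(Tt@cr).T;cw=np.array(pos)+Tt@cp;q=Rw@(L-cw);return cw,(c["fx"]*q[0]/q[2]+320,c["fy"]*q[1]/q[2]+240,q[2])
for pos,yaw in[((.72,-.2,.4),.2),((.7,-.22,.42),-.2),((.6,-.2,.4),.6),((.65,-.2,.45),.6),((.55,-.2,.45),.9)]: print(pos,yaw,see(pos,yaw))
# plate fit
save("top","pics/top2.png")
im=cv2.imread("pics/top0.png");hsv=cv2.cvtColor(im,cv2.COLOR_BGR2HSV)
print(hsv[195:226:5,470],hsv[210,445:500:6])
f=lambda im,x,y,w,h,W,H:cv2.resize(im[y:y+h,x:x+w],(W,H),interpolation=cv2.INTER_CUBIC)
cv2.imwrite("pics/crop5.png",f(im,440,140,110,110,600,600))
E
```

```text
10.5667 end in dresser [-0.0451 -0.0002  0.2855] F dresser [ 0.5313 -0.0972 -4.7497] rot err [ 0.0014 -0.0142 -0.0008] w 0.3144508979994613
cam in tool [ 0.0725  0.0001 -0.1429] 
 [[-0.0005 -0.9573 -0.2892]
 [ 1.     -0.0006  0.0006]
 [-0.0007 -0.2892  0.9573]] 384.46188584348846 [-0.3505  0.2362  0.1349  1.7889 -0.0368  1.1046  1.5849]
(0.72, -0.2, 0.4) 0.2 (array([ 0.6489, -0.2143,  0.5429]), (np.float64(42.685264021328294), np.float64(11.502833031163561), np.float64(0.22611315914603164)))
(0.7, -0.22, 0.42) -0.2 (array([ 0.629 , -0.2055,  0.5629]), (np.float64(65.46380045900284), np.float64(163.07809768417295), np.float64(0.2711963067359708)))
(0.6, -0.2, 0.4) 0.6 (array([ 0.5401, -0.2408,  0.5429]), (np.float64(55.02016859864926), np.float64(95.56800762704754), np.float64(0.23952421400300877)))
(0.65, -0.2, 0.45) 0.6 (array([ 0.5901, -0.2408,  0.5929]), (np.float64(128.9236551869953), np.float64(39.07813880201704), np.float64(0.27547146898975233)))
(0.55, -0.2, 0.45) 0.9 (array([ 0.5048, -0.2567,  0.5929]), (np.float64(88.74036186516133), np.float64(80.66473310628842), np.float64(0.28344807410250705)))
[[125  15 105]
 [138  12 104]
 [126  12 105]
 [128  10 104]
 [135  15 101]
 [129  17 105]
 [126  12 104]] [[  0   8 181]
 [  0   7 181]
 [120   5  98]
 [130  15 102]
 [132  12 104]
 [138  13 102]
 [135  10 102]
 [ 60   4  67]
 [120  13 100]
 [132  13 101]]
```

View pics/crop5.png

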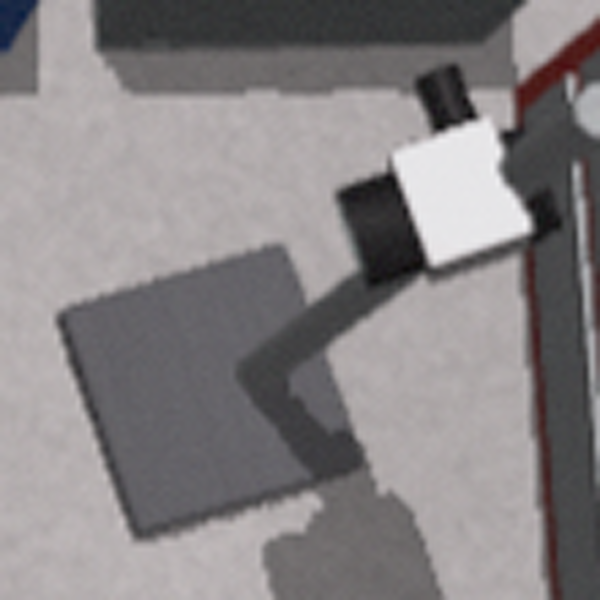

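```bash
python3 - <<'E'
from mv import *
p=[(440+x/5.4545-.4,140+y/5.4545-.4) for x,y in[(60,315),(283,243),(365,465),(140,538)]]
for z in(.008,.012):
    w=np.array([onz("top",q,z)[:2] for q in p]);e=[w[1]-w[0],w[2]-w[1],w[2]-w[3],w[3]-w[0]]
    print(z,w.tolist(),"\nlens",[np.linalg.norm(v).round(4) for v in e],"yaw",[np.arctan2(e[0][1],e[0][0]),np.arctan2(e[2][1],e[2][0]),np.arctan2(e[1][1],e[1][0])+np.pi/2,np.arctan2(e[3][1],e[3][0])+np.pi/2],"centre",w.mean(0))
print(delta([.6,-.2,.45],toolR(capR(.6))))
E
```

```text
0.008 [[0.6625651089894544, -0.34620743459542036], [0.6947479255017093, -0.4498166499438305], [0.5908818670535172, -0.4802876564420579], [0.5590185830463441, -0.37689712028965705]] 
lens [np.float64(0.1085), np.float64(0.1082), np.float64(0.1082), np.float64(0.108)] yaw [np.float64(-1.2696275608578373), np.float64(-1.2718485104481658), np.float64(-1.2854347326975328), np.float64(-1.2826589054714206)] centre [ 0.6268 -0.4133]
0.012 [[0.6615808345383474, -0.34524046224321175], [0.6936641082349609, -0.4485292098967504], [0.5901193119082353, -0.4789059682802703], [0.5583545823891206, -0.37583522343871834]] 
lens [np.float64(0.1082), np.float64(0.1079), np.float64(0.1079), np.float64(0.1077)] yaw [np.float64(-1.269627560857838), np.float64(-1.2718485104481643), np.float64(-1.2854347326975324), np.float64(-1.282658905471421)] centre [ 0.6259 -0.4121]
(array([ 0.0668, -1.3713, -0.8637]), array([-0.0001,  0.0027, -0.1218]))
```

Request:
{"op": "jog_arm", "data": {"plan": [{"x":0.01,"y":-0.15,"z":-0.15,"wx":0,"wy":0.003,"wz":-0.02},{"x":0.02,"y":-0.3,"z":-0.3,"wx":0,"wy":0.003,"wz":-0.04},{"x":0.03,"y":-0.45,"z":-0.45,"wx":0,"wy":0.003,"wz":-0.06},{"x":0.04,"y":-0.6,"z":-0.6,"wx":0,"wy":0.003,"wz":-0.08},{"x":0.05,"y":-0.75,"z":-0.75,"wx":0,"wy":0.003,"wz":-0.1},{"x":0.06,"y":-0.9,"z":-0.86,"wx":0,"wy":0.003,"wz":-0.12},{"x":0.06,"y":-1,"z":-0.86,"wx":0,"wy":0.003,"wz":-0.12},{"x":0.06,"y":-1,"z":-0.86,"wx":0,"wy":0.003,"wz":-0.12}]}}

```text
t: 11.28
eef_pos: [0.5858, -0.1345, 0.4485]
tool_rot: [-0.001, -0.289, 0.957, -0.002]
contact_force: [-0.5, -0.9, -7.3]
gripper_width: 0.315
```

```bash
python3 - <<'E'
from mv import *
o=monitor.get_obs();print(o["t"],o["q"],o["eef_pos"]);print(delta([.6,-.2,.45],toolR(capR(.6))))
E
```

```text
11.2833 [-0.0646  0.233   0.2351  1.4297 -0.0491  1.484   2.3248] [ 0.5858 -0.1345  0.4485]
(array([ 0.1218, -0.3123, -0.0056]), array([-0.0014, -0.0008, -0.0046]))
```

Request:
{"op": "jog_arm", "data": {"plan": [{"x":0.06,"y":-0.16,"z":0,"wx":0,"wy":0,"wz":0},{"x":0.12,"y":-0.31,"z":0,"wx":0,"wy":0,"wz":0},{"x":0.12,"y":-0.31,"z":0,"wx":0,"wy":0,"wz":0},{"x":0.12,"y":-0.31,"z":0,"wx":0,"wy":0,"wz":0},{"x":0.12,"y":-0.31,"z":0,"wx":0,"wy":0,"wz":0},{"x":0.12,"y":-0.31,"z":0,"wx":0,"wy":0,"wz":0}]}}

```text
t: 11.78
eef_pos: [0.6003, -0.1978, 0.4471]
tool_rot: [-0.001, -0.289, 0.957, -0.002]
contact_force: [0.6, 0.7, -4.9]
gripper_width: 0.317
```

```bash
python3 - <<'E'
from mv import *
import json
o=monitor.get_obs();c=cams.get_calibration("wrist");save("wrist","pics/w4.png")
json.dump({k:np.array(v).tolist() for k,v in c.items()},open("w4.json","w"))
print(o["t"],o["joint_vel"],proj("wrist",[.6192,-.3865,.2875],c),[(r["location"],r["confidence"]) for r in finder.place_of("wrist","lens")])
im=cv2.imread("pics/w4.png");print(im[::60,::80].mean(2).shape)
cv2.imwrite("pics/crop6.png",cv2.resize(im[0:300,0:400],(800,600),interpolation=cv2.INTER_CUBIC))
E
```

```text
11.7833 [-0.0069 -0.0141 -0.0013 -0.0068  0.0031  0.0068  0.0029] [95.5707 96.4734] [([99.7, 96.1], 0.84), ([449.7, 294.6], 0.33)]
(8, 8)
```

View pics/crop6.png

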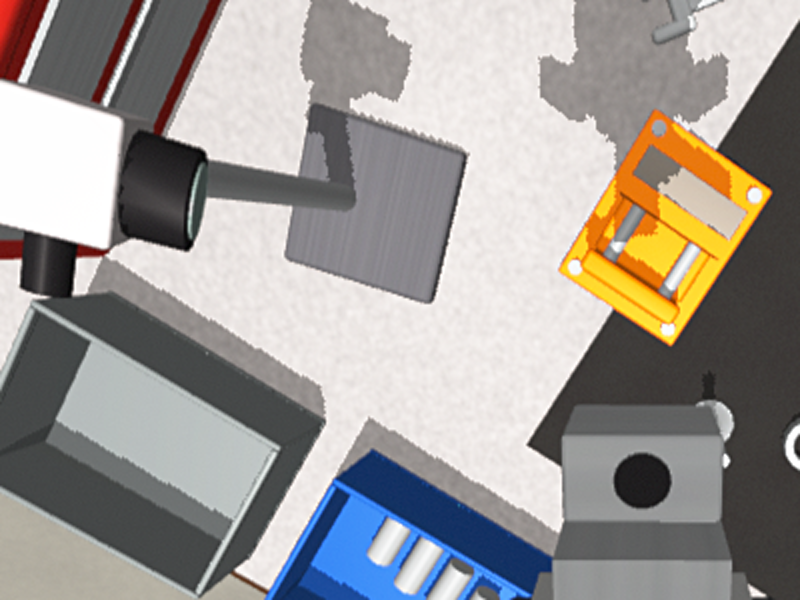

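```bash
cat > lens.py <<'E'
from fit import *
import json
C={n:cams.get_calibration(n) for n in("top","side")};C["w4"]=json.load(open("w4.json"))
h=.022;k=5.4545
P=[("top",(501.9,175.6),(0,.019,0)),("top",(507.9,192.3),(0,-.019,0)),("top",(512.1,168.1),(1,h,h)),("top",(519,189),(1,-h,h)),
("side",(369.3,85.2),(0,0,0)),("side",(362.1,70.6),(1,h,h)),("side",(381.25,72.75),(1,-h,h)),
("w4",(94.3,124.8),(0,.019,0)),("w4",(103.3,75.3),(0,-.019,0)),("w4",(61.8,58.3),(1,-h,h)),("w4",(56.2,123.8),(1,h,h))]
Q=[("top",(440+60/k-.4,140+315/k-.4),(-1,1)),("top",(440+283/k-.4,140+243/k-.4),(1,1)),("top",(440+365/k-.4,140+465/k-.4),(1,-1)),("top",(440+140/k-.4,140+538/k-.4),(-1,-1)),
("w4",(157.3,51.3),(1,-1)),("w4",(233.3,76.3),(-1,-1)),("w4",(215.8,150.8),(-1,1)),("w4",(142.8,128.8),(1,1))]
def fr(yaw,tilt=np.deg2rad(20)): return (R.from_euler("z",yaw)*R.from_euler("y",-tilt)).as_matrix()
def res(p,ns=("top","side","w4"),lens=True,plate=True):
    M=fr(p[3]);H=fr(p[3],0);o=[]
    if lens:
      for n,px,q in P:
        if n in ns:
            q=np.array(q,float);q[0]=p[4] if q[0] else 0
            o.append((proj(n,M@q+p[:3],C[n])-px)*(.6 if n=="w4" else 1))
    if plate:
      for n,px,(a,b) in Q:
        if n in ns:o.append(proj(n,np.array([p[0],p[1],.011])+H@[p[5]+a*.055,b*.055,0],C[n])-px)
    return np.concatenate(o)
E
python3 - <<'E'
from lens import *
x0=[.62,-.387,.287,-1.28,.02,.027]
for kw in({},dict(plate=False),dict(ns=("w4",)),dict(ns=("top","side")),dict(ns=("w4",),plate=False),dict(ns=("top","side"),plate=False)):
    r=least_squares(res,x0,kwargs=kw);print(kw,r.x,r.cost)
    if not kw: print(r.fun.reshape(-1,2).round(1).tolist());M=fr(r.x[3]);print("vp",r.x[:3]-.1*M[:,0])
E
```

```text
{} [ 0.6191 -0.3836  0.2888 -1.2886  0.0203  0.0275] 15.00418237546192
[[-1.4, -0.9], [-0.7, 0.5], [-1.7, -0.7], [-0.6, -0.2], [-0.7, 0.7], [-0.9, 0.0], [-0.9, 0.8], [0.2, -0.5], [-0.8, -1.9], [-0.0, -1.0], [-1.1, -0.2], [-1.5, -1.0], [-0.5, -0.4], [-0.4, 0.4], [-1.4, -0.0], [-1.4, -1.4], [0.4, -0.6], [0.2, 1.3], [-0.8, 0.2]]
vp [ 0.593  -0.2934  0.2546]
{'plate': False} [ 0.6194 -0.3837  0.2886 -1.3018  0.0203  0.027 ] 8.381989493593418
{'ns': ('w4',)} [ 0.6197 -0.3833  0.2878 -1.2911  0.0204  0.0271] 4.6835165091173785
{'ns': ('top', 'side')} [ 0.6182 -0.3856  0.2894 -1.2815  0.0202  0.028 ] 2.0670760332569955
{'ns': ('w4',), 'plate': False} [ 0.6219 -0.3868  0.2806 -1.2918  0.021   0.027 ] 0.9052479398021513
{'ns': ('top', 'side'), 'plate': False} [ 0.6184 -0.3855  0.2894 -1.3109  0.0202  0.027 ] 1.0392106533311378
```

```bash
cat >> mv.py <<'E'
LN=np.array([.619,-.3842,.2882]);LR=capR(-1.287,np.deg2rad(20));VP=LN-.1*LR[:,0]
def lensst():
    o=monitor.get_obs();Rt=q2R(o["tool_rot"]).as_matrix()@np.diag([-1,1,-1.]);e=o["eef_pos"]+Rt@(np.array([.058,0,.013])-G)
    print(o["t"],"end in lens",LR.T@(e-LN),"rot err",R.from_matrix(LR.T@Rt).as_rotvec(),"F",o["contact_force"],"w",o["gripper_width"],"q",o["q"])
E
python3 - <<'E'
from mv import *
print(VP,tcp(LR,VP)[0]);lensst();print(delta(*tcp(LR,VP-.08*LR[:,0])))
E
```

```text
[ 0.5927 -0.294   0.254 ] [ 0.5787 -0.246   0.2323]
11.8833 end in lens [-0.1325  0.0861  0.2217] rot err [0.3218 0.2387 1.8537] F [ 0.2722 -0.2987 -5.7168] w 0.31588891985368 q [ 0.0211  0.2947  0.269   1.3559 -0.0731  1.5004  2.4424]
(array([0.1072, 0.2228, 1.2153]), array([ 0.1024, -0.076 ,  0.5901]))
```

Request:
{"op": "jog_arm", "data": {"plan": [{"x":0.01,"y":0.02,"z":0,"wx":0.006,"wy":-0.005,"wz":0.037},{"x":0.02,"y":0.04,"z":0,"wx":0.013,"wy":-0.01,"wz":0.074},{"x":0.03,"y":0.06,"z":0.05,"wx":0.019,"wy":-0.014,"wz":0.111},{"x":0.04,"y":0.08,"z":0.1,"wx":0.026,"wy":-0.019,"wz":0.148},{"x":0.05,"y":0.1,"z":0.15,"wx":0.032,"wy":-0.024,"wz":0.184},{"x":0.06,"y":0.12,"z":0.2,"wx":0.038,"wy":-0.029,"wz":0.221},{"x":0.07,"y":0.14,"z":0.25,"wx":0.045,"wy":-0.033,"wz":0.258},{"x":0.08,"y":0.16,"z":0.3,"wx":0.051,"wy":-0.038,"wz":0.295},{"x":0.09,"y":0.18,"z":0.35,"wx":0.058,"wy":-0.043,"wz":0.332},{"x":0.1,"y":0.2,"z":0.4,"wx":0.064,"wy":-0.048,"wz":0.369},{"x":0.11,"y":0.22,"z":0.45,"wx":0.07,"wy":-0.052,"wz":0.406},{"x":0.11,"y":0.22,"z":0.5,"wx":0.077,"wy":-0.057,"wz":0.443}]}}

```text
t: 12.88
eef_pos: [0.5567, -0.1726, 0.3477]
tool_rot: [0.112, 0.394, 0.909, -0.084]
contact_force: [0.4, 0.2, -5.7]
gripper_width: 0.311
```

```bash
python3 - <<'E'
from mv import *
lensst();print(delta(*tcp(LR,VP-.08*LR[:,0])))
E
```

```text
12.8833 end in lens [-0.138   0.0233  0.1325] rot err [0.0805 0.0598 0.4573] F [ 0.3662  0.1888 -5.7208] w 0.3110308327781104 q [-0.2737  0.1282  0.3762  1.8065  0.2079  1.0615  0.7609]
(array([0.1845, 0.0451, 0.6879]), array([ 0.0256, -0.019 ,  0.1455]))
```

Request:
{"op": "jog_arm", "data": {"plan": [{"x":0.03,"y":0.01,"z":0.1,"wx":0.006,"wy":-0.005,"wz":0.036},{"x":0.06,"y":0.02,"z":0.2,"wx":0.013,"wy":-0.01,"wz":0.073},{"x":0.09,"y":0.03,"z":0.3,"wx":0.019,"wy":-0.014,"wz":0.109},{"x":0.12,"y":0.04,"z":0.4,"wx":0.026,"wy":-0.019,"wz":0.145},{"x":0.15,"y":0.045,"z":0.5,"wx":0.026,"wy":-0.019,"wz":0.145},{"x":0.18,"y":0.045,"z":0.6,"wx":0.026,"wy":-0.019,"wz":0.145},{"x":0.184,"y":0.045,"z":0.688,"wx":0.026,"wy":-0.019,"wz":0.145},{"x":0.184,"y":0.045,"z":0.688,"wx":0.026,"wy":-0.019,"wz":0.145},{"x":0.184,"y":0.045,"z":0.688,"wx":0.026,"wy":-0.019,"wz":0.145},{"x":0.184,"y":0.045,"z":0.688,"wx":0.026,"wy":-0.019,"wz":0.145}]}}

```text
t: 13.72
eef_pos: [0.5586, -0.1734, 0.2062]
tool_rot: [0.139, 0.59, 0.788, -0.104]
contact_force: [0.1, -0.1, -5.8]
gripper_width: 0.312
```

```bash
python3 - <<'E'
from mv import *
lensst();print(delta(*tcp(LR,VP)))
E
```

```text
13.7167 end in lens [-0.1797  0.0011  0.0013] rot err [ 0.0011 -0.0004  0.0016] F [ 0.1374 -0.1032 -5.7831] w 0.31204855187789354 q [-0.3378  0.3059  0.4194  1.9683  0.2901  0.7932  0.1485]
(array([-0.3984, -0.0059,  0.0063]), array([0.0004, 0.0001, 0.0005]))
```

Request:
{"op": "jog_arm", "data": {"plan": [{"x":-0.08,"y":-0.005,"z":0.006,"wx":0,"wy":0,"wz":0},{"x":-0.18,"y":-0.005,"z":0.006,"wx":0,"wy":0,"wz":0},{"x":-0.28,"y":-0.005,"z":0.006,"wx":0,"wy":0,"wz":0},{"x":-0.35,"y":-0.005,"z":0.006,"wx":0,"wy":0,"wz":0},{"x":-0.398,"y":-0.005,"z":0.006,"wx":0,"wy":0,"wz":0},{"x":-0.398,"y":-0.005,"z":0.006,"wx":0,"wy":0,"wz":0},{"x":-0.398,"y":-0.005,"z":0.006,"wx":0,"wy":0,"wz":0},{"x":-0.398,"y":-0.005,"z":0.006,"wx":0,"wy":0,"wz":0}]}}

```text
t: 14.38
eef_pos: [0.5788, -0.2445, 0.2321]
tool_rot: [0.139, 0.59, 0.789, -0.104]
contact_force: [0.1, 0.7, -5.8]
gripper_width: 0.312
```

```bash
python3 - <<'E'
from mv import *
lensst();print(delta(*tcp(LR,VP)))
for n in("top","side"):
    save(n,f"pics/{n}3.png")
    print(n,"cap_end",proj(n,VP).round(1),[(np.round(r["location"],1),r["confidence"]) for r in finder.place_of(n,"cap_end")],"lens",proj(n,LN).round(1),[(np.round(r["location"],1),r["confidence"]) for r in finder.place_of(n,"lens")][:2])
c=cams.get_calibration("wrist");save("wrist","pics/w5.png")
o=monitor.get_obs();Rc=q2R(o["tool_rot"]).as_matrix()@np.diag([-1,1,-1.])
for v in[(-.038,-.014,.026),(-.038,.014,.026),(-.022,-.014,.042),(-.022,.014,.042)]: print(v,proj("wrist",o["eef_pos"]+Rc@(v-G),c).round(0))
f=lambda im,x,y,w,h,W,H:cv2.resize(im[y:y+h,x:x+w],(W,H),interpolation=cv2.INTER_CUBIC)
s=cv2.imread("pics/side3.png");t=cv2.imread("pics/top3.png");w=cv2.imread("pics/w5.png")
cv2.imwrite("pics/crop7.png",np.vstack([np.hstack([f(s,310,50,100,75,400,300),f(t,420,150,120,90,400,300)]),np.hstack([f(w,220,180,200,150,400,300),f(w,0,0,640,480,400,300)])]))
E
```

```text
14.3833 end in lens [-0.1014  0.0007  0.0003] rot err [0.0015 0.0007 0.0027] F [ 0.1263  0.6703 -5.7911] w 0.3117876602487534 q [-0.2076  0.3305  0.4289  1.8685  0.2369  0.8214  0.3275]
(array([-0.0071, -0.0027,  0.0017]), array([ 0.0005, -0.0002,  0.0008]))
top cap_end [454.4 201.8] [(array([453.4, 205.2]), 0.5)] lens [504.1 183.9] [(array([506.1, 185.1]), 0.62), (array([188.9, 324.8]), 0.18)]
side cap_end [357.9 120.7] [] lens [368.7  86.1] [(array([368.4,  85.9]), 0.91)]
(-0.038, -0.014, 0.026) [276. 218.]
(-0.038, 0.014, 0.026) [358. 218.]
(-0.022, -0.014, 0.042) [272. 280.]
(-0.022, 0.014, 0.042) [361. 280.]
```

View pics/crop7.png

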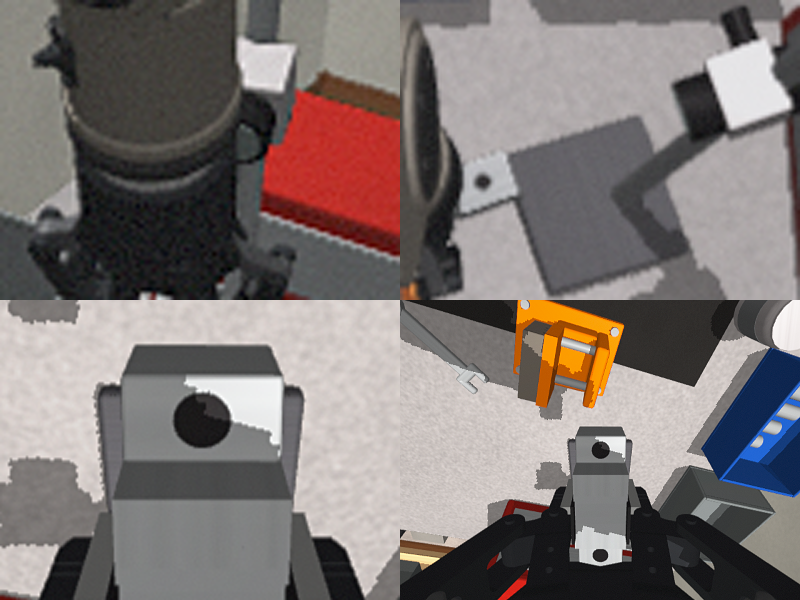

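The wrist crop shows the cap in the same place in the jaws as after the pick (short foot at row 217, columns 281–361), so it has not slipped. The top view shows the long foot pointing along the lens axis. Applying a final 1.4 mm trim.

Request:
{"op": "jog_arm", "data": {"plan": [{"x":-0.007,"y":-0.003,"z":0.002,"wx":0,"wy":0,"wz":0.001},{"x":-0.007,"y":-0.003,"z":0.002,"wx":0,"wy":0,"wz":0.001},{"x":-0.007,"y":-0.003,"z":0.002,"wx":0,"wy":0,"wz":0.001},{"x":-0.007,"y":-0.003,"z":0.002,"wx":0,"wy":0,"wz":0.001},{"x":-0.007,"y":-0.003,"z":0.002,"wx":0,"wy":0,"wz":0.001},{"x":-0.007,"y":-0.003,"z":0.002,"wx":0,"wy":0,"wz":0.001},{"x":-0.007,"y":-0.003,"z":0.002,"wx":0,"wy":0,"wz":0.001},{"x":-0.007,"y":-0.003,"z":0.002,"wx":0,"wy":0,"wz":0.001}]}}

```text
t: 15.4
eef_pos: [0.5787, -0.247, 0.2323]
tool_rot: [0.139, 0.591, 0.788, -0.104]
contact_force: [-0.3, -0.4, -5.6]
gripper_width: 0.316
```

```bash
python3 - <<'E'
from mv import *
lensst()
o=monitor.get_obs();Rc=q2R(o["tool_rot"]).as_matrix()@np.diag([-1,1,-1.])
for y in(.014,-.014): print(proj("top",o["eef_pos"]+Rc@(np.array([.058,y,.026])-G)))
save("top","pics/top4.png");t=cv2.imread("pics/top4.png")
t=cv2.resize(t[180:225,435:475],None,fx=12,fy=12,interpolation=cv2.INTER_CUBIC);cv2.imwrite("pics/crop8.png",t)
E
```

```text
15.4 end in lens [-0.0991 -0.0004 -0.0004] rot err [ 0.001  -0.0001 -0.0009] F [-0.3096 -0.4344 -5.5923] w 0.31603489212877106 q [-0.2049  0.3315  0.4308  1.8674  0.2361  0.8204  0.3285]
[451.9711 194.5084]
[456.6158 207.6446]
```

View pics/crop8.png

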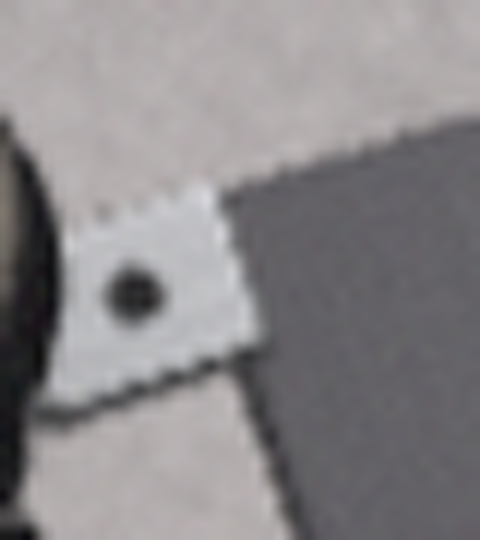

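The foot's end corners show at (452.4,195.2) and (456.3,207.8). That is within 1 px of the predicted (452.0,194.5) and (456.6,207.6).

```bash
python3 -c "
from mv import *
lensst();print(bot.hand_in())"
```

```text
15.45 end in lens [-0.0991 -0.0003 -0.0004] rot err [ 0.001  -0.0001 -0.0009] F [ 0.2469  0.2711 -5.9723] w 0.31468686975963517 q [-0.2049  0.3315  0.4308  1.8674  0.2361  0.8204  0.3285]
the job is handed in; nothing more can be done
None
```

I picked the cap with unequal feet and pressed its long-foot end squarely on the middle of the grey/green dresser's stone. I then held it up to the inspection camera and handed the job in at 15.5 s, still gripping it.

- **Press:** The force averaged about 5.4 N, which means the stone gave about 8 mm, clear of its 20 mm stop. It was held for well over a second. My position reading said 10.1 mm, but it reads about 2 mm high because contact came about 2 mm later than the measured stone position. I trusted the force.
- **Camera pose:** At the end the face was 99 mm in front of the lens, under 1 mm off centre and within 0.1° of square. Those figures are measured against my own estimate of the lens pose, which the separate fits put at about 2–3 mm and 1° uncertain. One fit, from the wrist picture of the lens alone, put the lens about 8 mm lower than the others; I went with the combined fit.
- **Final checks:** In the top camera the foot's corners matched the prediction within 1 px, and the wrist view showed the cap had not slipped in the grip. In the final pose the network missed the cap's end in the side view. In the top view it reported it, at low confidence, 3 px away.
- **Other parts:** No unexpected contact force showed up, and I saw no sign of the other parts or the camera stand being touched.

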